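# Stand a top-heavy gear shaft in the cam lock and clamp it

### The arm

A 6-joint arm with a two-finger parallel gripper is mounted at the origin on the work surface. World frame = base frame: x ahead of the robot, y to its left, z up, the work surface at z = 0. Lengths are in m, angles in rad, forces in N, time in s.
With the tool pointing down it reaches from about 0.225 to 0.875 m from the base axis. Payload 3.4 kg.
Tool frame: the origin (TCP) lies at the very end of the fingers, on their centre line; the grasp point (between the pads) lies 19 mm behind it; z points along the fingers, y is the direction in which the jaws open and shut (so a half turn about z gives the same grasp; the last joint's range is limited). The gripper opens to 85 mm and grips with 20 to 120 N. Pads are 22 mm wide; open, the fingers measure 114 mm over their backs; the gripper's body (76 mm by 85 mm) begins 54 mm behind the grasp point. The pads swing forward as they close: fully open they stand 13 mm farther back than shut.
Start: joints at [-1.425, 0.276, 1.505, -0, 1.361, -0.121], TCP at [0.152, -0.555, 0.231] pointing down, gripper open.
Joint ranges: [-2.89, 2.89], [-0.75, 2.08], [0.22, 2.7], [-1.18, 4.32], [0.11, 2.71], [-2.7, 2.7]. Speed limits (rad/s): [2.57, 2.57, 3.14, 3.14, 3.14, 3.14].

### API

Orientations are given as a unit quaternion [w, x, y, z].
In Python, from rig import manip gives the robot as it stands. The module is installed in compiled form; this text tells all that it offers.
- The arm moves only by the tool carry_out, never from a script. Its argument "moves" is one flat list of numbers, 5 for each row, row after row: the opening in per cent of the stroke, from 0 (shut) to 100 (fully open), then the shift along the world's x, y, z in cm, then the turn about the world's z in rad. A call has exactly 10 rows; each row shifts and turns the commanded pose from where the row before left it; what a row does not reach is not made up. A row lasts 1/10 s, in which the tool goes at most 50 mm and 8.59 degrees, less where a joint would pass 70% of its speed; a pose out of reach is approached as far as the arm can. A call is refused whole if a number of a shift passes 5 or a number of a turn 0.15, either way. A call with a gripper value outside its range is refused whole. The fingers move at their own pace and stop on an object; "squeeze" is the grip in N (left out, the last holds). Time passes only in rows, so rows that do not move let the fingers close, or fill a call up. It gives the time, the measured TCP pose, the force and the opening at its end, in the units of the state.
- manip.get_state(): the state, without advancing time (a new reading comes with each control period).
- manip.get_image(name): name is "scene" or "top" or "wrist"; returns the picture (420x560x3 uint8, red, green, blue); there is no depth.
- manip.camera_info(name): a dict with "fov_y" (degrees; the focal length in pixels is half the picture's height over the tangent of half this angle, whatever the lens; pixels are square), "cx", "cy" (the principal point, pixels), "dist" ([k1, k2, p1, p2, k3] as OpenCV has them; the pictures are not rectified), "rvec" (rotation vector, rad) and "tvec" (3), from world to camera coordinates, as OpenCV has them; the wrist camera has in their place "hand_eye" (4x4, takes a point from camera to tool coordinates, whose origin is the TCP and whose axes are the flange's). Camera axes: x right, y down, z forward; pixel columns grow to the right and rows downward; lengths in m; the calibration is good to about 2 mm. A picture is of the moment at which its call begins: read the wrist's pose just before it. camera_info takes no time and is no camera call.
- manip.sign_off(): hands the job in, once; it reports no verdict.
The state is a dict: "clock": time; "qpos": joint angles; "qd": joint speeds; "effort": joint torques, N m; "position": TCP position; "ee_rot": TCP orientation; "contact_force": force on the tool from outside, world axes, zero at the start; "moment": the same for the moment, N m; "width": finger opening in m.
Only numpy, scipy, OpenCV 4.12 (cv2) and the standard library are available. Lean on these libraries where they do the work, as an engineer would, in place of code of your own. Each camera call takes 0.05 s, during which the arm holds its last target. There are 200 camera calls.

### The job

Take the tall gear shaft (the one with two gears near its top) from the tray and carry it upright, without letting it topple, to the holding block; set it down gently on the base plate in front of the V jaw and let go. Then turn the cam by its upright handle, clockwise seen from above, until its high point bears squarely on the sprung follower (lever at right angles to the follower's slide), so that the shaft stands clamped upright against the V jaw. Leave the other parts where they are.

Things in the scene. Friction and masses are not known exactly. Their poses are not given: they have to be found in the camera images.
- shaft_center (a point): Tall top-heavy gear shaft, plain steel, 204 mm tall, about 0.6 kg, standing loose in the tray (floor 4 mm above the bench). Point on its axis half-way up (102 mm above the underside), z up along it. Centre of mass about 120 mm up: it topples at about 7 degrees of lean. The place to grip is the plain round top stub, 20 mm diameter, from 164 to 204 mm above the underside.
- shaft: The same tall gear shaft; origin at the centre of its underside. From the bottom: foot 30 mm diameter, 24 mm tall; rod 18 mm diameter up to 122 mm; gears 60 mm diameter (122 to 140 mm) and 50 mm (140 to 158 mm); collar 28 mm (158 to 164 mm); top stub 20 mm (164 to 204 mm).
- nest (a point): Point on the top of the block's base plate (10 mm above the bench) under the shaft's axis when its foot is fully home in the fixed V jaw. +y points into the V, -y to pad and cam, z up. V: 90 degrees, walls 26 mm above the plate, open to -y. At the start the pad stands 7.5 mm short of a foot fully home: that is the play along y. Pad, follower and guides are under 20 mm tall above the plate.
- block: Fixed steel holding block (cam lock) with base plate 90 x 205 x 10 mm; origin under the middle of the plate, on the bench; nest at (0, +55) mm and cam axis at (0, -55) mm in its frame.
- cam_axis (a point): Centre of the cam's vertical pivot, on the base plate's top face, 110 mm from the nest along the block's -y; its frame is fixed to the block.
- cam (a joint): Cam angle (rad), 0 to 3.1, growing clockwise seen from above; starts at 0 to 0.7. An eccentric disc (40 mm diameter, 9 mm off its pivot) that meets the follower at about 0.8; its high point is squarely on it at 2.6, where the lever is at right angles to the slide, on the block's -x side; past 2.6 it eases off. Stays where left (friction 0.08 N m, springs up to 0.1 N m more).
- cam_handle (a point): Middle of the gripping length of the cam lever's upright black handle, a fixed round post 16 mm in diameter, 55 mm from the cam axis, rising from 37 to 97 mm above the bench; this point is 75 mm above the bench. It turns with the cam.
- pad (a joint): Compression of the spring between the follower and its brass pad (m): 0 when free, about -0.004 when the shaft is clamped with the cam's high point on the follower (about 6 N).
- pad_face (a point): Centre of the brass pad's front face, which faces the nest; the cam drives it along the block's +y by about 11.5 mm, less the spring's compression.
- tray: Fixed steel tray 260 x 260 mm with a 14 mm rim; origin at the centre of its underside.
- can_center (a point): Plain black aerosol can, 54 mm diameter, 229 mm tall, standing in the tray, half-way up. Bystander.
- short_shaft_center (a point): The shorter gear shaft, 140 mm tall, one gear 57 mm diameter half-way up, standing in the tray; point half-way up. Bystander.
- barrel_center (a point): Finned engine barrel, 84 mm diameter, 150 mm tall, standing on the bench between tray and block; point half-way up. Bystander.
- piston_center (a point): Aluminium piston, 52 mm diameter, 58 mm tall, standing on the bench; point half-way up. Bystander.
- gear: Loose gear lying flat, 70 mm diameter, 20 mm tall at the hub; origin at the centre of its underside. Bystander.
- bearing: Bearing ring lying flat, 42 mm diameter, 14 mm tall; origin at the centre of its underside. Bystander.

How it is judged:
On the way, in this order (a step that is already met when the one before it is completed fails the run):
1. the tall shaft stands upright on the block's base plate between V jaw and pad, released (horizontal distance between shaft_center and nest below 0.013 m and z of shaft_center in the frame of nest between 0.097 and 0.107 m and angle between shaft_center's own z axis and vertical below 0.07 rad and contact force between the fingers and shaft below 0.2 N and linear speed of shaft below 0.03 m/s), for 0.2 s.
2. the cam is turned to its high point with the shaft clamped (value of joint cam between 2.42 and 2.78 rad and value of joint pad below -0.0015 m), for 0.2 s.
At the end, for the whole second after the job is handed in: The tall gear shaft stands upright (within 4 degrees) on the block's base plate, against the V jaw (axis within 5 mm of the nest), at rest and released; the cam's high point is on the follower (joint within 0.18 rad of 2.6) and the pad's spring is compressed by more than 1.5 mm (all of step 2 and velocity of joint cam below 0.05 rad/s and horizontal distance between shaft_center and nest below 0.005 m and z of shaft_center in the frame of nest between 0.097 and 0.107 m and angle between shaft_center's own z axis and vertical below 0.07 rad and contact force between the fingers and shaft below 0.2 N and linear speed of shaft below 0.03 m/s); the robot touches nothing.
It fails at once if the tall gear shaft tips over (leans more than 20 degrees) (angle between shaft_center's own z axis and vertical above 0.35 rad).
It fails at once if the tall gear shaft is dropped or banged down on the holding block (over 90 N) (contact force between shaft and block above 90 N).
It fails at once if another part is moved by more than 25 mm or knocked over (distance of any of short_shaft_center, can_center, barrel_center, piston_center, gear, bearing from where it was at the start of the episode above 0.025 m or angle between any of short_shaft_center, can_center, barrel_center, piston_center, gear, bearing's own z axis and vertical above 0.3 rad).
It also fails if it takes over 72 s, if anything falls off the work surface, if the arm or the gripper's body presses on something with over 40 N, if the wrist force passes 120 N, or if a joint passes its speed limit or range.

## Working session

There is one attempt and no reset: what is moved stays moved. The work goes in short steps, Python scripts to look and compute and a tool call to move; the robot and the scene stay as the last step left them, time stands still between calls to the robot, and variables do not carry over. Pictures are saved under pics/ and viewed, about 8 in all and at most 12, crops included, and the job is handed in when it is done.

Besides the shell and the picture viewer there is one more tool, called after "Call:" in YAML: its name, and indented under it one key for each argument. carry_out: Moves the arm, as the interface text tells. Its arguments: {"type":"object","properties":{"moves":{"type":"array","items":{"type":"number"}},"squeeze":{"type":"number"}},"required":["moves"]}

```bash
mkdir -p pics; cat > h.py <<'E'
import numpy as np, cv2
from rig import manip
from scipy.spatial.transform import Rotation as R
def cam(n,st=None):
    i=manip.camera_info(n); f=210/np.tan(np.radians(i['fov_y'])/2)
    K=np.array([[f,0,i['cx']],[0,f,i['cy']],[0,0,1]]); d=np.array(i['dist'],float)
    if 'rvec' in i:
        Rm=cv2.Rodrigues(np.array(i['rvec'],float))[0]; t=np.array(i['tvec'],float).ravel()
    else:
        st=st or manip.get_state(); q=st['ee_rot']; T=np.eye(4); T[:3,:3]=R.from_quat([q[1],q[2],q[3],q[0]]).as_matrix(); T[:3,3]=st['position']
        W=np.linalg.inv(T@np.array(i['hand_eye'])); Rm=W[:3,:3]; t=W[:3,3]
    return K,d,Rm,t
def ray(c,uv):
    K,d,Rm,t=c; p=cv2.undistortPoints(np.array([[uv]],float),K,d)[0,0]
    return -Rm.T@t, Rm.T@np.array([p[0],p[1],1])
def onz(c,uv,z):
    o,v=ray(c,uv); return o+v*(z-o[2])/v[2]
def proj(c,P):
    K,d,Rm,t=c; return cv2.projectPoints(np.array(P,float).reshape(-1,3),cv2.Rodrigues(Rm)[0],t,K,d)[0].reshape(-1,2)
def shot(n,name):
    im=manip.get_image(n); cv2.imwrite('pics/'+name+'.png',np.ascontiguousarray(im[:,:,::-1])); return im
E
python3 - <<'E'
from h import *
for n in('scene','top'):
    im=shot(n,n+'0'); c=cam(n); print(n,c[0][0,0],(-c[2].T@c[3]).round(3),c[2].round(2).tolist())
a=cv2.imread('pics/top0.png'); cv2.imwrite('pics/top0b.png',cv2.resize(a,(800,600)))
a=cv2.imread('pics/scene0.png'); cv2.imwrite('pics/scene0b.png',cv2.resize(a,(800,600)))
print(manip.get_state())
E
```

```text
scene 528.2074364100572 [1.248 0.569 0.911] [[-0.61, 0.79, -0.01], [0.54, 0.41, -0.74], [-0.58, -0.46, -0.68]]
top 391.3276961480251 [0.357 0.022 0.918] [[-0.01, -1.0, -0.01], [-0.98, 0.01, -0.19], [0.19, 0.01, -0.98]]
{'clock': 0.1, 'qpos': array([-1.42501752e+00,  2.76552433e-01,  1.50600120e+00,  8.63568330e-06,
        1.36070521e+00, -1.20948885e-01]), 'qd': array([ 0.00088324, -0.00096794, -0.00242241,  0.00089649,  0.00056247,
        0.00133735]), 'effort': array([ 1.39492571e-03, -4.17700946e+01, -2.46404332e+01, -1.53135747e-04,
        5.78556806e-03,  1.03680205e-05]), 'position': array([ 0.15151414, -0.55419446,  0.23051655]), 'ee_rot': array([-8.33082506e-04,  9.91119992e-01,  1.32967920e-01, -6.12074187e-06]), 'contact_force': array([ 0.26074456, -0.77775309,  0.1648393 ]), 'moment': array([-0.03525566,  0.01429456,  0.00812644]), 'width': 0.08527011585859048}
```

View pics/top0b.png

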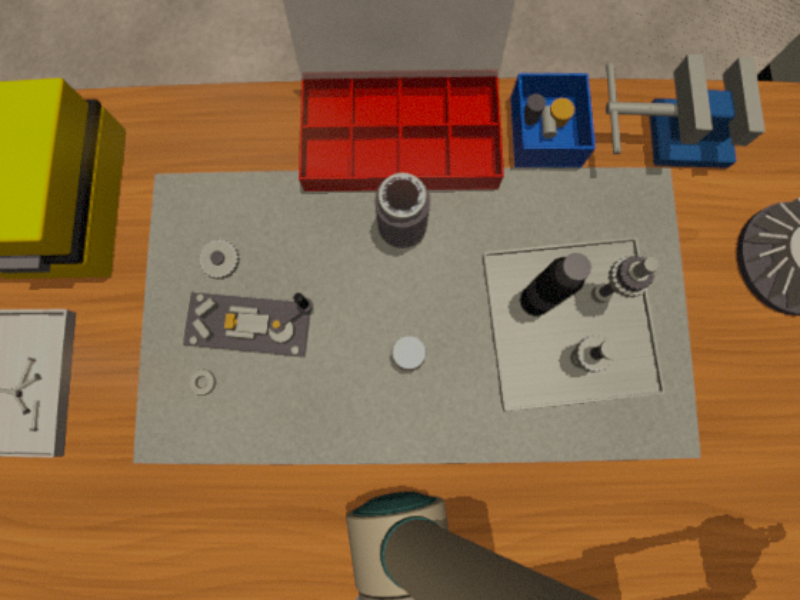

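View pics/scene0b.png

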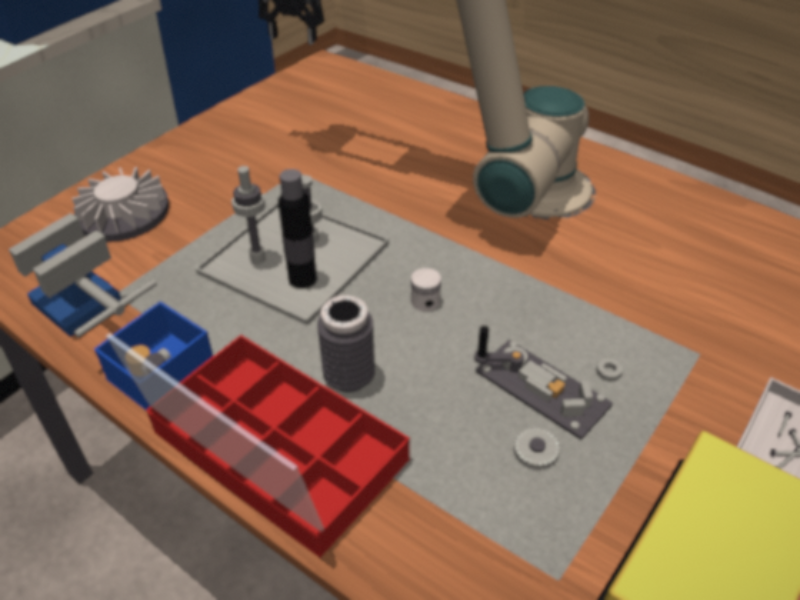

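The top view shows the tall shaft at the tray's right (stub top near (650,265) of 800x600), the can left of it, and the block at left: V jaw on its left, cam and black handle on its right at about (303,302). The scene view agrees, with the tall shaft left of the can.

```bash
python3 - <<'E'
from h import *
c=cam('top'); s=cam('scene')
f=lambda u,v,z:onz(c,(u*.7,v*.7),z).round(4)
g=lambda u,v,z:onz(s,(u*.7,v*.7),z).round(4)
print('stub',f(651,265,.208),g(243,171,.208),'foot',f(602,292,.02),g(260,255,.02))
for n,a in dict(can=(575,267,.229),can2=(291,180,.229)).items(): print(n,f(*a) if n=='can' else g(*a))
print('short',f(600,350,.144)); print('barrel',f(403,195,.15),g(345,315,.15)); print('piston',f(408,352,.058))
cor=np.array([f(193,292,.01),f(311,300,.01),f(305,357,.01),f(184,347,.01)]);print(cor)
m=cor.mean(0); y=(cor[0]+cor[3]-cor[1]-cor[2])/2; print('len',np.linalg.norm(y)); y/=np.linalg.norm(y); print('mid',m,'nest',m+.055*y,'cam',m-.055*y,'yaw',np.degrees(np.arctan2(-y[0],y[1])))
print('handle',f(300,298,.097),g(484,328,.097))
a=cv2.imread('pics/top0.png')
p=cv2.resize(a[185:270,115:235],None,fx=5,fy=5,interpolation=cv2.INTER_CUBIC);q=cv2.resize(a[160:270,360:480],None,fx=5,fy=5,interpolation=cv2.INTER_CUBIC)[:425]
cv2.imwrite('pics/z.png',cv2.resize(p,(600,425)))
E
```

```text
stub [ 0.5384 -0.3086  0.208 ] [ 0.5468 -0.3006  0.208 ] foot [ 0.5412 -0.309   0.02  ] [ 0.542  -0.2969  0.02  ]
can [ 0.5313 -0.1997  0.229 ]
can2 [ 0.5403 -0.1903  0.229 ]
short [ 0.4334 -0.254   0.144 ]
barrel [0.662  0.0179 0.15  ] [0.6687 0.0278 0.15  ]
piston [0.4426 0.0128 0.058 ]
[[0.5514 0.3723 0.01  ]
 [0.5354 0.172  0.01  ]
 [0.4409 0.1801 0.01  ]
 [0.4587 0.3821 0.01  ]]
len 0.2018586943879307
mid [0.4966   0.276625 0.01    ] nest [0.50120471 0.3314319  0.01      ] cam [0.49199529 0.2218181  0.01      ] yaw -4.802535022554784
handle [0.5216 0.1743 0.097 ] [0.523  0.1785 0.097 ]
```

View pics/z.png

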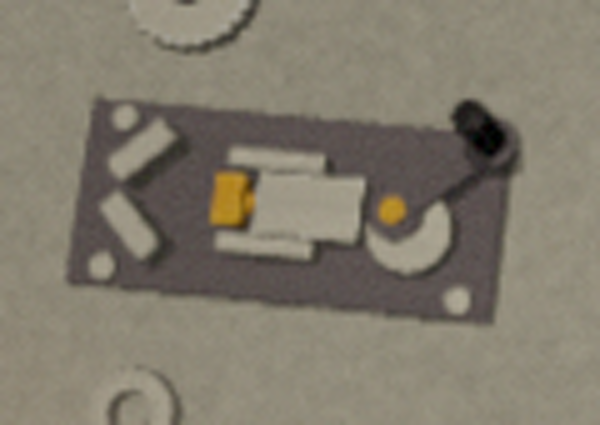

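Call:
carry_out:
  moves: [100,2,1,2,0.13,100,3.6,2,2,0.13,100,3.6,2,2,0.13,100,3.6,2,1.5,0.13,100,3.6,2,0.5,0.13,100,3.6,2,0,0.13,100,3.6,2,0,0.13,100,3.6,2,0,0.13,100,3.6,2,0,0.13,100,2,1,0,0.13]
  squeeze: 70

```text
clock: 1.1
position: [0.482, -0.3724, 0.3107]
ee_rot: [-0.0, 0.706, 0.709, 0.001]
contact_force: [-0.5, -0.4, -0.5]
width: 0.0855
```

```bash
python3 - <<'E'
from h import *
st=manip.get_state(); im=shot('wrist','w1'); c=cam('wrist',st); print(st['position'],st['ee_rot'],st['qpos'],c[0][0,0],(-c[2].T@c[3]).round(3))
for z in(.208,.004): print(proj(c,[[.541,-.305,z]]))
E
```

```text
[ 0.48203606 -0.37242227  0.31066291] [-4.33545488e-04  7.05679243e-01  7.08530928e-01  7.36862735e-04] [-7.72881781e-01  2.97856949e-01  1.28056753e+00  1.48278251e-03
  1.56401975e+00 -7.76925356e-01] 304.23908571798506 [ 0.482 -0.3    0.454]
[[353.62269354 129.33143165]]
[[319.29224576 125.9465976 ]]
```

View pics/w1.png

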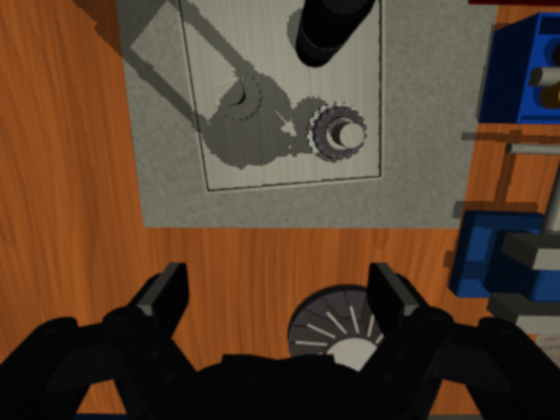

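The wrist view shows the stub top's bright disc near (350,135), the can above it at (335,25), and the short shaft in the gripper's shadow at (238,98). I'll fit the disc.

```bash
python3 - <<'E'
from h import *
a=cv2.imread('pics/w1.png',0); r=a[110:160,325:380]
st=manip.get_state(); c=cam('wrist',st)
for th in(130,145,160,175):
    n,l,s,ce=cv2.connectedComponentsWithStats((r>th).astype(np.uint8)); k=l[25,25]
    print(th,k,s[k].tolist(),ce[k]+[325,110],onz(c,ce[k]+[325,110],.208))
for l in r[8:42:3,12:50:2]: print(*l)
E
```

```text
130 3 [16, 14, 22, 23, 380] [351.33157895 135.21842105] [ 0.54187483 -0.30792115  0.208     ]
145 0 [0, 0, 55, 50, 2747] [352.02584638 134.49726975] [ 0.54237957 -0.30736414  0.208     ]
160 0 [0, 0, 55, 50, 2750] [352.  134.5] [ 0.54235938 -0.30736646  0.208     ]
175 0 [0, 0, 55, 50, 2750] [352.  134.5] [ 0.54235938 -0.30736646  0.208     ]
47 59 91 99 95 87 66 56 56 56 59 63 65 99 126 129 130 128 126
71 71 69 68 76 90 99 103 69 56 56 64 70 104 131 130 131 128 128
49 40 37 40 63 91 116 133 130 120 108 77 59 75 105 128 131 129 127
32 33 43 98 140 142 139 138 140 138 136 133 103 72 72 120 133 130 127
31 40 106 138 143 144 140 138 137 139 136 136 132 94 105 130 131 130 128
30 62 133 141 140 144 142 139 136 137 138 135 135 116 100 128 133 131 129
30 79 138 144 139 140 143 141 138 136 137 135 134 115 79 123 133 132 129
26 59 130 142 142 137 141 143 139 136 135 136 132 109 122 131 133 130 129
36 35 98 137 141 139 137 140 141 137 135 131 106 106 130 133 133 131 129
129 107 81 85 125 138 136 136 138 135 121 86 69 109 131 133 134 132 130
121 127 127 123 107 81 80 85 83 74 70 102 130 135 133 133 134 132 130
59 59 59 57 55 56 58 58 69 68 76 122 138 136 133 134 134 133 130
```

Call:
carry_out:
  moves: [100,1,1.2,0,0,100,2,2.2,0,0,100,2,2.1,0,0,100,0.95,1,-1,0,100,0,0,-2,0,100,0,0,-2,0,100,0,0,-2,0,100,0,0,-1.5,0,100,0,0,-1,0,100,0,0,-0.5,0]

```text
clock: 2.15
position: [0.538, -0.3097, 0.2098]
ee_rot: [-0.001, 0.709, 0.705, -0.0]
contact_force: [-0.1, -0.1, 0.5]
width: 0.0852
```

```bash
python3 - <<'E'
from h import *
st=manip.get_state(); im=shot('wrist','w2'); c=cam('wrist',st); print(st['position'])
a=cv2.imread('pics/w2.png',0); p=proj(c,[[.5415,-.3075,.208]])[0]; print(p)
u,v=p.astype(int); r=a[v-45:v+45,u-45:u+45]; cv2.imwrite('pics/w2c.png',cv2.resize(r,(540,540)))
n,l,s,ce=cv2.connectedComponentsWithStats((r>128).astype(np.uint8)); k=l[45,45]; print(k,s[k],onz(c,ce[k]+[u-45,v-45],.208))
E
```

```text
[ 0.5380288  -0.30970949  0.2098161 ]
[284.64220633 262.26292131]
0 [   0    0   90   90 7838] [ 0.54047457 -0.30761364  0.208     ]
```

View pics/w2c.png

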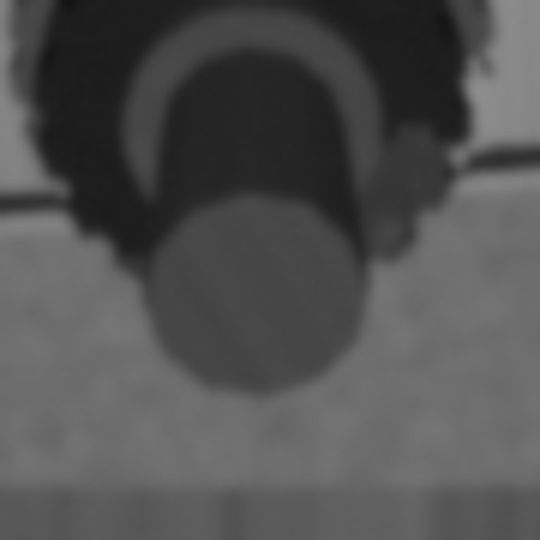

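```bash
python3 - <<'E'
from h import *
print(manip.get_state()['position'])
E
```

```text
[ 0.53811908 -0.30962579  0.20970309]
```

The disc centre is at about (282,266), so the stub is at (0.540,-0.309). I'll lower, close part way, then grip.

Call:
carry_out:
  moves: [100,0.2,0,-1,0,100,0,0,-1,0,100,0,0,-1,0,100,0,0,-0.5,0,60,0,0,0,0,45,0,0,0,0,35,0,0,0,0,35,0,0,0,0,32,0,0,0,0,30,0,0,0,0]

```text
clock: 3.2
position: [0.5412, -0.3097, 0.1766]
ee_rot: [0.0, 0.708, 0.706, 0.0]
contact_force: [0.2, 0.4, -0.2]
width: 0.0254
```

```bash
python3 - <<'E'
from h import *
st=manip.get_state(); print(st['position'],st['width'],st['contact_force'])
im=shot('wrist','w3'); 
cv2.imwrite('pics/w3c.png',cv2.resize(cv2.imread('pics/w3.png')[180:400,160:420],(520,440)))
E
```

```text
[ 0.54118286 -0.30973702  0.17657103] 0.025406798338323714 [ 0.19310634  0.42982811 -0.16553957]
```

View pics/w3c.png

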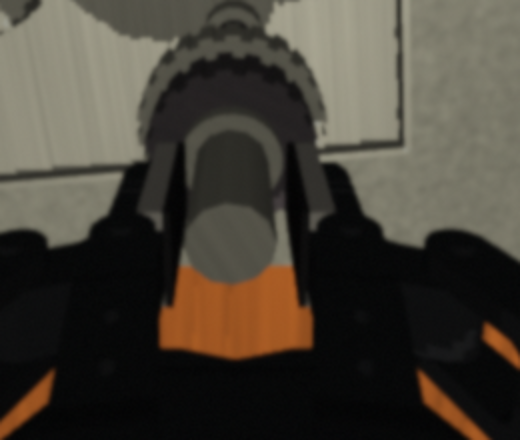

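The stub sits between the pads, about 1 mm toward the left pad. I'll shift slightly, grip and begin lifting.

Call:
carry_out:
  moves: [27,-0.1,0,0,0,24,0,0,0,0,20,0,0,0,0,15,0,0,0,0,15,0,0,0,0,15,0,0,0,0,15,0,0,0.2,0,15,0,0,0.4,0,15,0,0,0.6,0,15,0,0,0.8,0]
  squeeze: 80

```text
clock: 4.25
position: [0.5396, -0.3093, 0.1956]
ee_rot: [-0.001, 0.709, 0.706, -0.0]
contact_force: [1.0, -0.1, -6.8]
width: 0.0179
```

Call:
carry_out:
  moves: [15,0,0,1.2,0,15,0,0,1.6,0,15,0,0,1.8,0,15,0,0,1.8,0,15,0,0,1.8,0,15,0,0,1.8,0,15,0,0,1.8,0,15,0,0,1.6,0,15,0,0,1.2,0,15,0,0,0.6,0]

```text
clock: 5.25
position: [0.5404, -0.3099, 0.3503]
ee_rot: [0.001, 0.709, 0.706, 0.0]
contact_force: [0.8, -0.3, -7.6]
width: 0.018
```

```bash
python3 - <<'E'
from h import *
st=manip.get_state(); print(st['position'],st['width'],st['contact_force'],st['moment'],st['qpos'])
im=shot('wrist','w4'); im=shot('scene','s4')
E
```

```text
[ 0.54039783 -0.30987572  0.35033788] 0.017968707335247733 [ 0.84408658 -0.29646078 -7.60341474] [-0.04287355  0.01393271  0.02018633] [-6.32315712e-01  3.11756092e-01  1.16669138e+00  5.01110948e-05
  1.66030549e+00 -6.28328145e-01]
```

Call:
carry_out:
  moves: [15,-0.4,0.2,0,0,15,-0.9,0.6,0,0,15,-1.4,1.0,0,0,15,-1.8,1.3,0,0,15,-2,1.5,0,0,15,-2,1.6,0,0,15,-1.6,1.8,0,0,15,-1.1,2,0,0,15,-0.6,2.1,0,0,15,-0.2,2.2,0,0]

```text
clock: 6.35
position: [0.4177, -0.1652, 0.3479]
ee_rot: [-0.001, 0.709, 0.705, -0.0]
contact_force: [-0.1, 0.1, -7.4]
width: 0.0181
```

Call:
carry_out:
  moves: [15,0,2.3,0,0,15,0,2.4,0,0,15,0,2.4,0,0,15,0,2.4,0,0,15,0,2.4,0,0,15,0.2,2.4,0,0,15,0.4,2.4,0,0,15,0.6,2.4,0,0,15,0.8,2.4,0,0,15,1,2.4,0,0]

```text
clock: 7.35
position: [0.4483, 0.0733, 0.348]
ee_rot: [-0.0, 0.708, 0.706, -0.001]
contact_force: [0.3, 0.1, -8.0]
width: 0.0182
```

Call:
carry_out:
  moves: [15,1,2.4,0,0,15,1,2.4,0,0,15,0.9,2.4,0,0,15,0.8,2.4,0,0,15,0.7,2.2,0,0,15,0.5,1.8,0,0,15,0.3,1.4,0,0,15,0,0.9,0,0,15,0,0.5,0,0,15,0,0.2,0,0]

```text
clock: 8.35
position: [0.5016, 0.2382, 0.3483]
ee_rot: [0.0, 0.708, 0.706, -0.0]
contact_force: [-0.6, -0.2, -7.7]
width: 0.0181
```

```bash
python3 - <<'E'
from h import *
st=manip.get_state(); print(st['position'],st['width'],st['contact_force'],st['moment'],st['qpos'])
im=shot('wrist','w5'); im=shot('top','t5');im=shot('scene','s5')
a=cv2.imread('pics/w5.png');b=cv2.imread('pics/s5.png'); 
s=cam('scene',0);p=proj(s,[[*st['position'][:2],.25],[*st['position'][:2],.01]]);print(p)
x0,y0=np.clip((p.mean(0)-[140,140]).astype(int),0,[280,140]); print(x0,y0)
cv2.imwrite('pics/m5.png',np.hstack([cv2.resize(a,(400,300)),cv2.resize(b[y0:y0+280,x0:x0+280],(400,400))[50:350]]))
E
```

```text
[0.50156157 0.23821111 0.34827377] 0.018136064886604585 [-0.5942732  -0.23582141 -7.71351004] [6.54663465e-02 2.08076227e-02 3.24300537e-05] [ 3.18365118e-01  2.04182067e-01  1.31984283e+00 -4.26510059e-04
  1.61818395e+00  3.22155695e-01]
[[375.80161506 181.08830042]
 [363.17201481 262.39467457]]
229 81
```

View pics/m5.png

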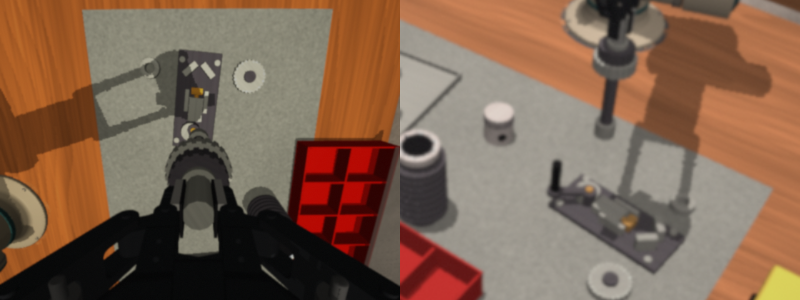

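The wrist view (left) shows the held shaft upright and the block ahead: V at about (280,100) and pad at about (275,130) in full pixels. The scene view shows the shaft hanging straight. I'll zoom in on the jaw.

```bash
python3 - <<'E'
from h import *
a=cv2.imread('pics/w5.png')[60:190,220:340]; a=cv2.convertScaleAbs(a,alpha=1.5)
cv2.imwrite('pics/w5c.png',cv2.resize(a,(552,598),interpolation=cv2.INTER_CUBIC))
E
```

```text
(no output)
```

View pics/w5c.png

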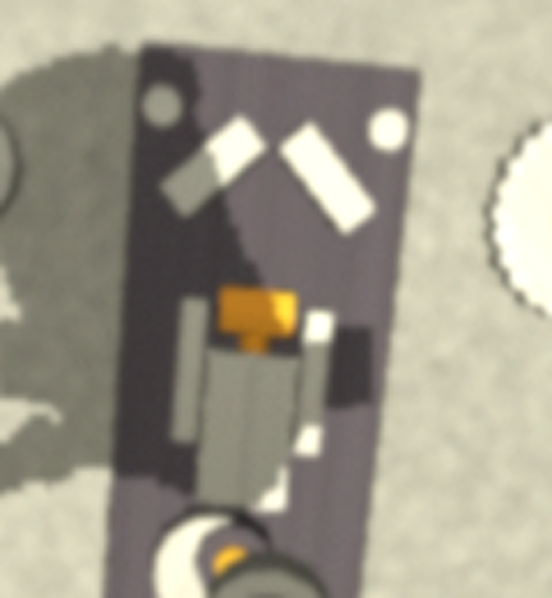

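The zoom shows the V's inner faces (left (183,217)-(265,145), right (282,150)-(345,235)), the pad's front edge at (222,290)-(298,295), the plate's far corners at (140,42),(418,70), and the cam pivot at (230,558).

```bash
python3 - <<'E'
from h import *
st=manip.get_state(); c=cam('wrist',st); t=cam('top')
f=lambda u,v,z:onz(c,(u/4.6+220,v/4.6+60),z)[:2]
g=lambda u,v,z:onz(t,(u/5+115,v/5+185),z)[:2]   # z.png
def inter(a,b,p,q):
    k=np.linalg.solve(np.array([b-a,p-q]).T,p-a); return a+k[0]*(b-a)
def rep(n,L,P,PL,piv):
    A=inter(*L); d1=(L[1]-L[0])/np.linalg.norm(L[1]-L[0]); d2=(L[2]-L[3])/np.linalg.norm(L[2]-L[3]); y=d1+d2;y/=np.linalg.norm(y)
    print(n,'yV',np.degrees(np.arctan2(-y[0],y[1])),'ang',np.degrees(np.arccos(d1@d2)),'nestV',A-.0212*y)
    e=PL[1]-PL[0]; e/=np.linalg.norm(e); yp=np.array([-e[1],e[0]]); print(' yaw plate',np.degrees(np.arctan2(-yp[0],yp[1])),'plate w',np.linalg.norm(PL[1]-PL[0]),'nest plate',PL.mean(0)-.0475*yp,'nestPad',P.mean(0)+.0225*yp,'pivot',piv,'nest from piv',piv+.11*yp)
rep('wrist',[f(183,217,.036),f(265,145,.036),f(282,150,.036),f(345,235,.036)],np.array([f(222,290,.028),f(298,295,.028)]),np.array([f(140,42,.01),f(418,70,.01)]),f(230,558,.03))
print('top pivot',g(392,210,.03),'pad front',g(213,200,.028),'plate far',g(97,98,.01),g(68,285,.01))
# hanging shaft: stub/gears in scene check
print(st['position'])
E
```

```text
wrist yV -6.293251491665873 ang 88.94747917513443 nestV [0.50218255 0.33154232]
 yaw plate -5.547792615760893 plate w 0.08852160433950773 nest plate [0.50211205 0.33209041] nestPad [0.50245862 0.32963708] pivot [0.48982806 0.22188364] nest from piv [0.50046242 0.33136839]
top pivot [0.49218926 0.22429625] pad front [0.4980005  0.30894327] plate far [0.55098066 0.3739518 ] [0.4608654  0.38267469]
[0.50189187 0.23769472 0.34842819]
```

Call:
carry_out:
  moves: [15,0,0.4,0,0,15,0,0.9,0,0,15,0,1.4,0,0,15,0,1.7,0,0,15,0,1.7,0,0,15,0,1.4,0,0,15,0,0.9,0,0,15,0,0.5,-0.4,0,15,0,0.1,-0.8,0,15,0,0,-1.2,0]

```text
clock: 9.5
position: [0.5023, 0.3281, 0.3239]
ee_rot: [0.0, 0.709, 0.706, 0.0]
contact_force: [0.5, 0.5, -7.2]
width: 0.0177
```

Call:
carry_out:
  moves: [15,0,0,-1.4,0,15,0,0,-1.4,0,15,0,0,-1.4,0,15,0,0,-1.4,0,15,0,0,-1.2,0,15,0,0,-1,0,15,0,0,-0.6,0,15,0,0,-0.4,0,15,0,0,0,0,15,0,0,0,0]

```text
clock: 10.5
position: [0.5024, 0.3285, 0.2368]
ee_rot: [0.0, 0.709, 0.706, 0.001]
contact_force: [-0.6, -0.1, -6.1]
width: 0.0178
```

```bash
python3 - <<'E'
from h import *
st=manip.get_state(); P=st['position']; print(P,st['moment'],st['contact_force'])
shot('scene','s6'); shot('top','t6')
out=[]
for n,k in(('scene','s6'),('top','t6')):
    c=cam(n); b=cv2.imread(f'pics/{k}.png'); zb=P[2]-.1726
    p=proj(c,[[*P[:2],zb+h] for h in(.024,.122,.15,.0)]+[[.502,.3315,.01]]); print(n,p.round(1))
    x0,y0=(p[:3].mean(0)-[50,60]).astype(int).clip(0); im=cv2.resize(b[y0:y0+120,x0:x0+80],(400,600),interpolation=cv2.INTER_CUBIC)
    for q in p[:4]: cv2.circle(im,tuple(((q-[x0,y0])*5).astype(int)),3,(0,0,255),-1)
    out.append(im); print(x0,y0)
cv2.imwrite('pics/m6.png',np.hstack(out))
E
```

```text
[0.50241528 0.32846455 0.236805  ] [ 0.00806701 -0.05487747 -0.01745552] [-0.55893546 -0.05494301 -6.11211967]
scene [[403.6 257.1]
 [411.4 223.8]
 [413.8 213.4]
 [401.9 264.6]
 [399.3 281.3]]
359 171
top [[140.3 218.8]
 [122.6 210.3]
 [116.6 207.5]
 [144.1 220.7]
 [150.7 224.6]]
76 152
```

View pics/m6.png

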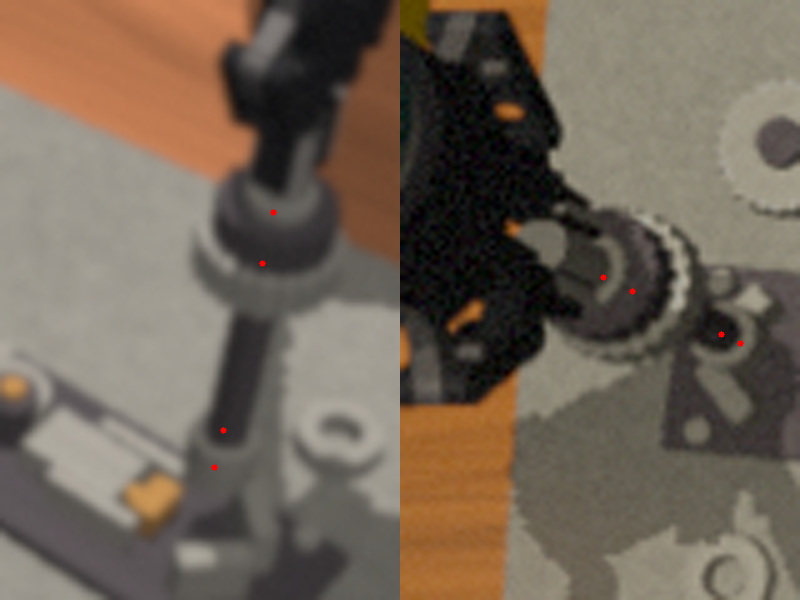

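The foot's top centre matches the predicted dots in both views, at (223,430) left and (722,333) right, so the shaft hangs vertical. I'll lower to just above the plate.

Call:
carry_out:
  moves: [15,0,0,-0.5,0,15,0,0,-0.8,0,15,0,0,-0.8,0,15,0,0,-0.8,0,15,0,0,-0.7,0,15,0,0,-0.5,0,15,0,0,-0.4,0,15,0,0,-0.3,0,15,0,0,-0.1,0,15,0,0,0,0]

```text
clock: 11.6
position: [0.5021, 0.3283, 0.1873]
ee_rot: [0.0, 0.709, 0.706, 0.0]
contact_force: [0.1, -0.2, -7.6]
width: 0.018
```

Call:
carry_out:
  moves: [15,0,0,-0.1,0,15,0,0,0,0,15,0,0,-0.1,0,15,0,0,0,0,15,0,0,-0.1,0,15,0,0,0,0,15,0,0,-0.05,0,15,0,0,0,0,15,0,0,0,0,15,0,0,0,0]

```text
clock: 12.6
position: [0.5021, 0.3283, 0.1838]
ee_rot: [0.0, 0.709, 0.706, 0.0]
contact_force: [0.1, 0.2, -7.5]
width: 0.0179
```

No side contact so far; about 1 mm is left to go.

Call:
carry_out:
  moves: [15,0,0,-0.05,0,15,0,0,0,0,15,0,0,-0.05,0,15,0,0,0,0,15,0,0,0,0,15,0,0,0,0,15,0,0,0,0,15,0,0,0,0,15,0,0,0,0,15,0,0,0,0]

```text
clock: 13.6
position: [0.5021, 0.3283, 0.1828]
ee_rot: [0.0, 0.709, 0.706, 0.0]
contact_force: [0.3, -0.1, -6.9]
width: 0.0177
```

Call:
carry_out:
  moves: [15,0,0,-0.05,0,15,0,0,0,0,15,0,0,-0.05,0,15,0,0,0,0,15,0,0,0,0,15,0,0,0,0,15,0,0,0,0,15,0,0,0,0,15,0,0,0,0,15,0,0,0,0]

```text
clock: 14.6
position: [0.5024, 0.3285, 0.1826]
ee_rot: [0.0, 0.709, 0.706, 0.001]
contact_force: [-2.6, -1.1, 6.2]
width: 0.018
```

Contact felt (z force went from -7 to +6 N). I'll ease off slightly and open gradually.

Call:
carry_out:
  moves: [15,0,0,0.05,0,15,0,0,0,0,24,0,0,0,0,27,0,0,0,0,30,0,0,0,0,35,0,0,0,0,45,0,0,0,0,60,0,0,0,0,80,0,0,0,0,100,0,0,0,0]

```text
clock: 15.6
position: [0.5021, 0.3283, 0.1823]
ee_rot: [0.0, 0.709, 0.706, 0.0]
contact_force: [-1.1, -0.2, 0.3]
width: 0.0781
```

```bash
python3 - <<'E'
from h import *
st=manip.get_state(); print(st['position'],st['width'],st['contact_force'])
shot('wrist','w7'); shot('scene','s7')
a=cv2.imread('pics/w7.png'); b=cv2.imread('pics/s7.png')[140:310,330:490]
cv2.imwrite('pics/m7.png',np.hstack([cv2.resize(a,(400,300)),cv2.resize(b,(320,340))[20:320]]))
E
```

```text
[0.50209269 0.32831834 0.1823267 ] 0.0780651712302211 [-1.10251725 -0.20102925  0.33184229]
```

View pics/m7.png

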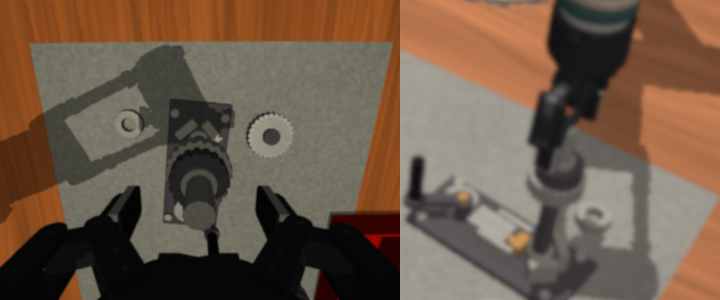

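The shaft stands free between V and pad, with the fingers clear. I'll lift straight up, then move over to the handle (about (0.521,0.177)) and turn the jaws tangential to the lever.

Call:
carry_out:
  moves: [100,0,0,0,0,100,0,0,0.4,0,100,0,0,0.8,0,100,0,0,1.2,0,100,0,0,1.6,0,100,0,0,1.6,0,100,0,0,1.6,0,100,0,0,1.6,0,100,0,0,1.2,0,100,0,0,0.6,0]

```text
clock: 16.7
position: [0.5026, 0.3286, 0.2905]
ee_rot: [0.001, 0.709, 0.706, 0.002]
contact_force: [1.4, -0.1, 0.0]
width: 0.0851
```

Call:
carry_out:
  moves: [90,0.2,-0.8,0,0.06,75,0.2,-1.6,0,0.06,60,0.2,-2,0,0.06,50,0.2,-2,0,0.06,50,0.2,-2,0,0.06,50,0.2,-2,0,0.06,50,0.2,-2,0,0.06,50,0.2,-1.5,0,0.06,50,0.2,-0.9,0,0.06,50,0.1,-0.3,0,0.05]

```text
clock: 17.7
position: [0.5211, 0.1761, 0.2883]
ee_rot: [-0.0, 0.472, 0.881, -0.0]
contact_force: [-0.4, -0.4, 0.0]
width: 0.0427
```

```bash
python3 - <<'E'
from h import *
st=manip.get_state(); print(st['position'],st['ee_rot'],st['width'],st['contact_force'],st['qpos'])
c=cam('wrist',st); a=shot('wrist','w8'); b=shot('top','t8'); shot('scene','s8')
p=proj(c,[[.521,.177,.097],[.521,.177,.04],[.491,.2225,.03],[.502,.3315,.214]]); print(p.round())
im=cv2.imread('pics/w8.png')
for q in p: cv2.circle(im,tuple(q.astype(int)),2,(0,0,255),-1)
s=cv2.imread('pics/s8.png')[130:330,300:500]
cv2.imwrite('pics/m8.png',np.hstack([cv2.resize(im,(480,360)),cv2.resize(s,(320,320))[:,:].copy() if 0 else cv2.resize(s,(320,360))]))
E
```

```text
[0.52105088 0.17614183 0.28826314] [-6.84778656e-05  4.72326342e-01  8.81423682e-01 -3.38913190e-04] 0.04274594830443818 [-0.40713476 -0.40555534  0.01242304] [ 1.99766020e-01  2.11634568e-01  1.45323224e+00 -4.36591205e-04
  1.47726368e+00 -3.87132915e-01]
[[278. 188.]
 [278. 179.]
 [278. 136.]
 [389.  11.]]
```

View pics/m8.png

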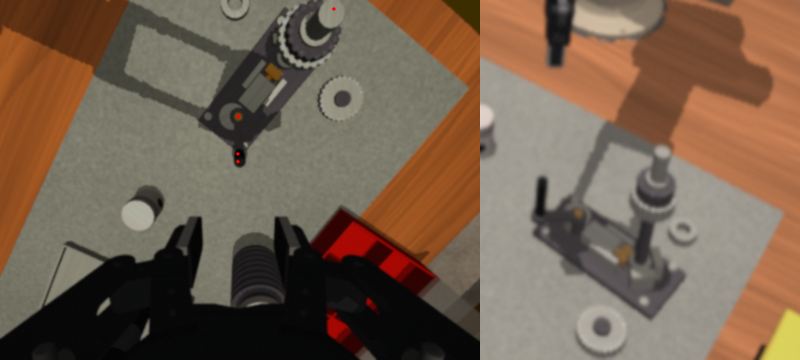

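The dots land on the handle, the pivot and the stub top, and the shaft stands upright. I'll descend around the handle.

Call:
carry_out:
  moves: [50,0,0,-1.5,0,50,0,0,-3,0,50,0,0,-3,0,50,0,0,-3,0,50,0,0,-3,0,50,0,0,-3,0,50,0,0,-2.5,0,50,0,0,-2,0,50,0,0,-1,0,50,0,0,-0.3,0]

```text
clock: 18.85
position: [0.5204, 0.1775, 0.0643]
ee_rot: [-0.001, 0.473, 0.881, -0.001]
contact_force: [-0.1, 0.9, -0.2]
width: 0.0427
```

Call:
carry_out:
  moves: [45,0,0,0,0,40,0,0,0,0,36,0,0,0,0,32,0,0,0,0,30,0,0,0,0,28,0,0,0,0,26,0,0,0,0,24,0,0,0,0,24,0,0,0,0,24,0,0,0,0]
  squeeze: 20

```text
clock: 19.85
position: [0.5211, 0.1773, 0.0653]
ee_rot: [0.0, 0.473, 0.881, 0.0]
contact_force: [0.1, 0.1, 0.0]
width: 0.0203
```

```bash
python3 - <<'E'
from h import *
st=manip.get_state(); P=st['position'];q=st['ee_rot']; print(P,2*np.arctan2(q[2],q[1]),st['width'],st['contact_force'])
piv=np.array([.491,.2225]); d=P[:2]-piv; print('r',np.hypot(*d),'phi',np.arctan2(d[1],d[0]))
ph=np.arctan2(d[1],d[0]); end=-np.pi-np.radians(5.5); print('turn',end-ph)
N=30;a=np.linspace(ph,end,N+1); x=piv+.055*np.c_[np.cos(a),np.sin(a)]; x[0]=P[:2]
print((np.diff(x,axis=0)*100).round(2).tolist(), (end-ph)/N)
E
```

```text
[0.52110163 0.17728658 0.06527407] 2.1567862510623956 0.02028219341677717 [0.0800721  0.11524968 0.04069707]
r 0.05431723158726698 phi -0.9834164064349938
turn -2.2541693560144873
[[-0.31, -0.27], [-0.37, -0.19], [-0.38, -0.16], [-0.39, -0.13], [-0.4, -0.1], [-0.41, -0.07], [-0.41, -0.04], [-0.41, -0.01], [-0.41, 0.02], [-0.41, 0.05], [-0.4, 0.08], [-0.4, 0.11], [-0.39, 0.14], [-0.38, 0.17], [-0.36, 0.2], [-0.35, 0.23], [-0.33, 0.25], [-0.31, 0.27], [-0.29, 0.3], [-0.26, 0.32], [-0.24, 0.34], [-0.21, 0.35], [-0.19, 0.37], [-0.16, 0.38], [-0.13, 0.39], [-0.1, 0.4], [-0.07, 0.41], [-0.04, 0.41], [-0.01, 0.41], [0.02, 0.41]] -0.07513897853381625
```

Call:
carry_out:
  moves: [22,-0.31,-0.27,0,-0.075,21,-0.37,-0.19,0,-0.075,21,-0.38,-0.16,0,-0.075,21,-0.39,-0.13,0,-0.075,21,-0.4,-0.1,0,-0.075,21,-0.41,-0.07,0,-0.075,21,-0.41,-0.04,0,-0.075,21,-0.41,-0.01,0,-0.075,21,-0.41,0.02,0,-0.075,21,-0.41,0.05,0,-0.075]

```text
clock: 20.85
position: [0.4834, 0.1678, 0.0655]
ee_rot: [0.001, 0.764, 0.646, 0.001]
contact_force: [1.8, -1.7, -1.2]
width: 0.0178
```

Call:
carry_out:
  moves: [21,-0.4,0.08,0,-0.075,21,-0.4,0.11,0,-0.075,21,-0.39,0.14,0,-0.075,21,-0.38,0.17,0,-0.075,21,-0.36,0.2,0,-0.075,21,-0.35,0.23,0,-0.075,21,-0.33,0.25,0,-0.075,21,-0.31,0.27,0,-0.075,21,-0.29,0.3,0,-0.075,21,-0.26,0.32,0,-0.075]

```text
clock: 21.85
position: [0.448, 0.1875, 0.0655]
ee_rot: [0.002, 0.947, 0.322, 0.0]
contact_force: [2.8, -5.7, 0.5]
width: 0.0178
```

```bash
python3 - <<'E'
from h import *
st=manip.get_state(); P=st['position'];q=st['ee_rot']; print(P,2*np.arctan2(q[2],q[1]),st['width'],st['contact_force'],st['qpos'])
piv=np.array([.491,.2225]); d=P[:2]-piv; ph=np.arctan2(d[1],d[0]); print('r',np.hypot(*d),'phi',ph)
end=-np.pi-np.radians(5.5); print('turn',end-ph,'target',piv+.055*np.array([np.cos(end),np.sin(end)]))
E
```

```text
[0.44801004 0.18751489 0.06547345] 0.6550559035293673 0.017788164933159847 [ 2.82270515 -5.71060056  0.49748275] [ 0.25555586  0.30196609  1.9360894  -0.00427829  0.90303676  1.17394468]
r 0.055426478779826635 phi -2.458495103376241
turn -0.77909065907324 target [0.43625321 0.22777152]
```

Call:
carry_out:
  moves: [21,-0.24,0.34,0,-0.075,21,-0.21,0.35,0,-0.075,21,-0.19,0.37,0,-0.075,21,-0.16,0.38,0,-0.075,21,-0.13,0.39,0,-0.075,21,-0.1,0.4,0,-0.075,21,-0.07,0.41,0,-0.075,21,-0.04,0.41,0,-0.075,21,-0.01,0.41,0,-0.075,21,0.02,0.41,0,-0.075]

```text
clock: 22.85
position: [0.4359, 0.2263, 0.0654]
ee_rot: [0.002, 0.999, -0.047, -0.0]
contact_force: [0.0, -4.3, 2.0]
width: 0.0179
```

Call:
carry_out:
  moves: [21,0,0.1,0,0,21,0,0,0,0,21,0,0,0,0,21,0,0,0,0,21,0,0,0,0,21,0,0,0,0,21,0,0,0,0,21,0,0,0,0,21,0,0,0,0,21,0,0,0,0]

```text
clock: 23.85
position: [0.4358, 0.2285, 0.0653]
ee_rot: [0.0, 0.999, -0.046, -0.0]
contact_force: [-2.1, -5.3, 3.3]
width: 0.0177
```

```bash
python3 - <<'E'
from h import *
st=manip.get_state(); P=st['position'];q=st['ee_rot']; print(P,2*np.arctan2(q[2],q[1]),st['width'],st['contact_force'])
piv=np.array([.491,.2225]); d=P[:2]-piv; ph=np.arctan2(d[1],d[0]); print('r',np.hypot(*d),'phi',ph)
E
```

```text
[0.4358221  0.22854216 0.06532928] -0.09294281027106774 0.017746507219992182 [-2.13517227 -5.28045168  3.30804841]
r 0.05550773343726125 phi 3.032523957707801
```

The lever is at its target. I'll open the fingers, rise clear and back away.

Call:
carry_out:
  moves: [23,0,-0.05,0,0,27,0,0,0,0,35,0,0,0,0,45,0,0,0,0,45,0,0,0,0,45,0,0,0.6,0,45,0,0,1.2,0,45,0,0,2,0,45,0,0,2.5,0,45,0,0,2.5,0]

```text
clock: 24.85
position: [0.4359, 0.2282, 0.1545]
ee_rot: [-0.0, 0.999, -0.047, -0.0]
contact_force: [0.4, -0.1, -0.0]
width: 0.0385
```

Call:
carry_out:
  moves: [45,0,0,3,0,45,0,0,3,0,45,0,0,3,0,45,0,-1,3,0,45,-1,-1.5,2,0,45,-1,-2,1,0,45,-1,-2,0,0,45,-0.5,-2,0,0,45,0,-1,0,0,45,0,-0.5,0,0]

```text
clock: 25.85
position: [0.4012, 0.1277, 0.3037]
ee_rot: [-0.0, 0.999, -0.047, 0.001]
contact_force: [-0.2, -0.2, 0.4]
width: 0.0382
```

```bash
python3 - <<'E'
from h import *
st=manip.get_state(); print(st['position'],st['contact_force'])
shot('top','t9'); shot('scene','s9')
ims=[]
for n,(x,y,w,h) in dict(t9=(70,170,170,120),s9=(310,150,200,170)).items():
    ims.append(cv2.resize(cv2.imread(f'pics/{n}.png')[y:y+h,x:x+w],(400,int(400*h/w)),interpolation=cv2.INTER_CUBIC))
H=max(i.shape[0] for i in ims); cv2.imwrite('pics/m9.png',np.hstack([cv2.copyMakeBorder(i,0,H-i.shape[0],0,0,0) for i in ims]))
c=cam('top'); s=cam('scene')
for n,k in(('t',c),('s',s)): print(n,proj(k,[[.502,.3315,.214],[.502,.3315,.034],[.4363,.2277,.097]]).round(1))
E
```

```text
[0.40121393 0.12765158 0.3037262 ] [-0.20349319 -0.17089464  0.35973842]
t [[115.1 207.7]
 [147.3 223. ]
 [184.  248.5]]
s [[415.2 214. ]
 [401.  274.3]
 [378.  216.9]]
```

View pics/m9.png

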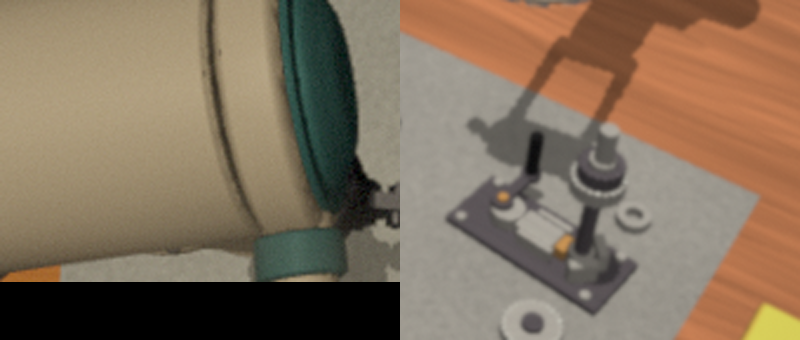

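The scene view shows the shaft upright in the V with the pad against its foot. The handle top is at (378.5,217.5), against (378,216.9) predicted for cam = 2.6. Arm clear, force about zero, so I'm handing in.

```bash
python3 -c "
from rig import manip
print(manip.sign_off())"
```

```text
the job is handed in; nothing more can be done
None
```

The tall gear shaft now stands clamped in the V jaw, with the cam turned clockwise to its high point. I handed the job in at about 26 s on the robot's clock; the sign-off gives no verdict.

I gripped the shaft by its top stub and carried it upright around the can. I lowered it onto the plate until I felt light contact (about 13 N) and let go. Then I closed the fingers loosely around the cam handle and swung it about 2.25 rad.

**What the last checks showed:**
- **Shaft:** in the final scene picture it is upright in the V with the pad against its foot. Its top is about 3 pixels from where a shaft fully home should appear.
- **Cam:** the handle is within 1 pixel of where it should be at 2.6 rad.
- **Robot:** it was clear of everything, with contact force near zero.

**What I could not confirm:**
- The arm blocked the final top view, so the cam and shaft check rests on the scene camera alone.
- I had no direct reading of the pad spring. I take it to be compressed from the cam angle and the 4–6 N that the handle pushed back with.
- I did not measure the other parts again. I saw no contact with any of them.

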